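# Refit a machine access panel and hold it on its seal

## Robot

A 6-joint arm with a two-finger parallel gripper is mounted at the origin on the work surface; the furniture and walls round the work are solid. World frame = base frame: x ahead of the robot, y to its left, z up, the work surface at z = 0. Lengths are in m, angles in rad, forces in N, time in s.
With the tool pointing down it reaches from about 0.375 to 0.9 m from the base axis. Payload 3.1 kg.
Tool frame: the origin (TCP) lies at the very end of the fingers, on their centre line; the grasp point (between the pads) lies 19 mm behind it; z points along the fingers, y is the line along which they close (so a half turn about z gives the same grasp; the last joint's range is limited). The gripper opens to 87 mm and grips with 3 to 60 N. Pads are 19 mm wide; open, the fingers measure 117 mm over their backs; the gripper's body (75 mm by 190 mm) begins 51 mm behind the grasp point.
Start: joints at [1.026, 0.527, 1.433, -0, 1.181, -0.178], TCP at [0.224, 0.584, 0.223] pointing down, gripper open.
Joint ranges: [-3.08, 3.08], [-0.75, 2.2], [0.22, 2.44], [-1.43, 4.57], [0, 2.65], [-2.85, 2.85]. Speed limits (rad/s): [2.79, 2.79, 3.14, 3.14, 3.14, 3.14].

## Interface

Orientations are given as a unit quaternion [w, x, y, z].
In Python, from cell import telemetry, optics, r gives the robot as it stands.
- The arm moves only by the tool apply_moves, never from a script. Its argument "moves" is a list of rows, each a list of 3 entries, a list of its own where there are three numbers: the opening, from 0 (shut) to 1 (fully open), then the shift along the tool's x, y, z in units of 0.1 m (1.0 is 0.1 m), then the turn about the tool's z in units of 0.5 rad (1.0 is 0.5 rad). A call has 1 to 20 rows; each row is the pose to reach, as a shift and turn from the pose commanded when the call began, along the tool's axes at that moment; what a row does not reach only later rows make up. A row lasts 1/10 s, in which the tool goes at most 50 mm and 8.59 degrees, less where a joint would pass 70% of its speed; a pose out of reach is approached as far as the arm can. A call with a number of a shift or a turn outside -1 to 1 is refused whole. A call with a gripper value outside its range is refused whole. The fingers move at their own pace and stop on an object; "force" is the grip in N (left out, the last holds). Time passes only in rows, so rows that repeat a pose let the fingers close. It gives the time, the measured TCP pose, the force, the opening and the grip force at its end, in the units of the state.
- telemetry.read_state(): the state, without advancing time (a new reading comes with each control period).
- optics.grab_frame(name): name is "side" or "top" or "wrist"; returns the picture (420x560x3 uint8, red, green, blue); there is no depth.
- optics.camera_params(name): a dict with "fx", "fy", "cx", "cy" (pixels), "cam_to_world" (4x4, takes a point from camera to world coordinates). Camera axes: x right, y up, looking along -z (the intrinsics and any distortion apply to the point x, -y, -z); pixel columns grow to the right and rows downward; lengths in m; the calibration is good to about 2 mm. A picture is of the moment at which its call begins: read the wrist's pose just before it. camera_params takes no time and is no camera call; for the wrist camera it gives the pose at the moment of the call.
- r.hand_in(): hands the job in; it is judged then, once.
The state is a dict: "clock": time; "joint_positions": joint angles; "joint_velocities": joint speeds; "joint_efforts": joint torques, N m; "eef_pos": TCP position; "eef_rot": TCP orientation; "wrist_force": force on the tool from outside, world axes, zero at the start; "torque": the same for the moment, N m; "grip_width": finger opening in m; "gripper_force": force on a finger pad.
Only numpy, scipy, OpenCV 4.12 (cv2) and the standard library are available. Lean on these libraries where they do the work, as an engineer would, in place of code of your own. Each camera call takes 0.05 s, during which the arm holds its last target. There are 200 camera calls.

## Task

Refit the loose aluminium access panel on the green machine box. First turn the red wing fastener on the box until it lies across the box, in line with the two white marks and so with the panel's slot; then lay the panel in the box's recess with the wing coming up through the slot, and press it by its black handle fully home against the frame. The seal springs back, so finish still holding the panel pressed down: do not let go. Leave the nail tin, marker, tape measure and hammer alone.

Things in the scene. Friction and masses are not known exactly. Their poses are not given: they have to be found in the camera images.
- frame: Green open-topped machine box, fixed, 120 (x) x 180 (y) x 66 mm; feet reach y = +-112, a cable gland x = +80 mm. Origin: centre of underside, z up. A 6 mm lip (top z = 66) surrounds a recess 108 x 168 mm with a flat ledge at z = 60 mm, on which the panel's underside rests when home. Inside the ledge a sprung black seal ring stands up to z = 65 mm when free.
- wing (a joint): Red wing of the fastener: 0 rad = aligned (long side along the box's x; the panel's slot passes over it), positive = anticlockwise from above. Travel -0.6 to 1.65; starts at 0.8 to 1.5. No detent or stop at 0; turns with about 0.06 N m and stays where left. Beyond about 0.2 rad either way the panel lands on top of the wing instead of passing.
- wing_top (a point): Centre of the wing's top face, on its upright turning axis, at x = 0, y = +50, z = 92 mm of the box. The wing is a bar 36 mm long, 10 thick, 18 tall (box z = 74 to 92) on a 9 mm round shank; grip it from above across its thickness. The point's x axis runs along the wing's length. White marks on the lip at box x = +-57, y = +50 mm show its aligned direction.
- seal (a joint): How far the rubber seal ring is pressed down, m: 0 = free, 0.005 when the panel is fully home on the ledge. Spring 2500 N/m: 12.5 N fully home, of which the panel's own weight gives 2 to 3.5 N; a hand-like push of 10 to 15 N on the handle is enough.
- panel: Loose aluminium access panel, 100 (x) x 160 (y) x 5 mm plate with a black bridge handle on top, about 0.25 kg; lies flat on the table handle up. Origin: centre of the plate's underside, z up. Home is with its axes along the box's axes (slot end at the box's wing end, +y), 4 mm clear of the lip all round.
- panel_grip (a point): Grip point: centre of the panel's handle bar, 34 mm above the plate's underside on the panel's centre. The bar is 12 mm thick (panel x), 70 mm long (panel y) and 18 mm tall (25 to 43 mm above the underside); pinch it across the 12 mm.
- panel_slot (a point): Centre of the panel's slot at the underside, x = 0, y = +50 mm of the panel. The slot is a through hole 45 mm (panel x) x 19 mm (panel y).
- nail_tin: Bystander: grey open tin of nails, 65 mm round, 45 mm tall; origin centre of underside.
- marker: Bystander: green marker pen lying down, 14 x 132 x 16 mm; origin centre of underside.
- tape: Bystander: yellow tape measure, 42 x 84 x 66 mm; origin centre of underside.
- hammer: Bystander: club hammer lying down, 95 x 269 x 38 mm; origin centre of underside.

How it is judged:
On the way:
1. the wing is turned into line with the marks (within 0.2 rad) while the panel is still away from the box (value of joint wing between -0.2 and 0.2 rad and horizontal distance between panel and frame above 0.1 m), for 0.2 s.
At the end, for the whole second after the job is handed in: Wing aligned within 0.25 rad and up through the slot; panel in the recess within 8 mm of its place, level within 0.035 rad, underside within 1.7 mm of the ledge, seal pressed in over 3 mm, panel still, the fingers still bearing on it with over 3 N (value of joint wing between -0.25 and 0.25 rad and z of panel in the frame of frame between 0.057 and 0.0617 m and horizontal distance between panel and frame below 0.008 m and horizontal distance between panel_slot and wing_top below 0.008 m and angle between the z axis of panel and the z axis of frame, either way round below 0.035 rad and value of joint seal above 0.003 m and contact force between the fingers and panel above 3 N and linear speed of panel below 0.02 m/s); the arm keeps its last pose, push and grip.
It fails at once if the nail tin is moved more than 3 cm (distance of nail_tin from where it was at the start of the episode above 0.03 m).
It fails at once if the green marker is moved more than 3 cm (distance of marker from where it was at the start of the episode above 0.03 m).
It fails at once if the tape measure is moved more than 3 cm (distance of tape from where it was at the start of the episode above 0.03 m).
It fails at once if the club hammer is moved more than 3 cm (distance of hammer from where it was at the start of the episode above 0.03 m).
It also fails if it takes over 50 s, if anything falls off the work surface, if the arm or the gripper's body presses on something with over 40 N, if the wrist force passes 120 N, or if a joint passes its speed limit or range.

## Working session

There is one attempt and no reset: what is moved stays moved. The work goes in short steps, Python scripts to look and compute and a tool call to move; the robot and the scene stay as the last step left them, time stands still between calls to the robot, and variables do not carry over. Pictures are saved under pics/ and viewed, at most 10 in all, crops included, and the job is handed in when it is done.

Besides the shell and the picture viewer there is one more tool, called by a JSON object that holds its "op" and its "data". apply_moves: Moves the arm, as the interface text tells. Its arguments: {"type":"object","properties":{"moves":{"type":"array","items":{"type":"array"}},"force":{"type":"number"}},"required":["moves"]}

```bash
mkdir -p pics; python3 - <<'E'
from cell import telemetry, optics, r
import cv2,numpy as np
print(telemetry.read_state())
for n in("top","side"):
    cv2.imwrite(f"pics/{n}0.png",optics.grab_frame(n)[:,:,::-1])
    p=optics.camera_params(n);print(n,{k:(np.round(v,4).tolist()) for k,v in p.items()})
E
```

```text
{'clock': 0.0, 'joint_positions': array([ 1.02646891e+00,  5.28450020e-01,  1.43387769e+00, -1.84436105e-05,
        1.18136723e+00, -1.78481625e-01]), 'joint_velocities': array([-9.60336530e-04,  3.39078893e-05, -1.60480098e-03,  1.48406813e-03,
        8.39714872e-04,  3.31318265e-04]), 'joint_efforts': array([ 6.49678805e-04, -4.40032268e+01, -1.76594335e+01,  6.33468828e-02,
        5.81604894e-02, -1.61035432e-04]), 'eef_pos': array([0.22317928, 0.58303261, 0.22158936]), 'eef_rot': array([-3.63695411e-04,  1.81900924e-01,  9.83316302e-01, -9.86256257e-04]), 'wrist_force': array([ 0.78640067, -0.4467605 , -0.21315804]), 'torque': array([ 0.00564812, -0.00284003, -0.00333959]), 'gripper_force': 0.0, 'grip_width': 0.08684457568975608}
top {'fx': 474.3706, 'fy': 474.3706, 'cx': 283.4534, 'cy': 208.0253, 'cam_to_world': [[-0.0119, 0.9979, -0.0634, 0.4308], [-0.9998, -0.0129, -0.016, 0.004], [-0.0168, 0.0632, 0.9979, 1.4086], [0.0, 0.0, 0.0, 1.0]]}
side {'fx': 409.8422, 'fy': 409.8422, 'cx': 281.5822, 'cy': 204.0407, 'cam_to_world': [[0.9816, 0.1355, -0.1347, 0.3333], [-0.1904, 0.6368, -0.7472, -0.9756], [-0.0155, 0.759, 0.6509, 0.9673], [0.0, 0.0, 0.0, 1.0]]}
```

View pics/top0.png

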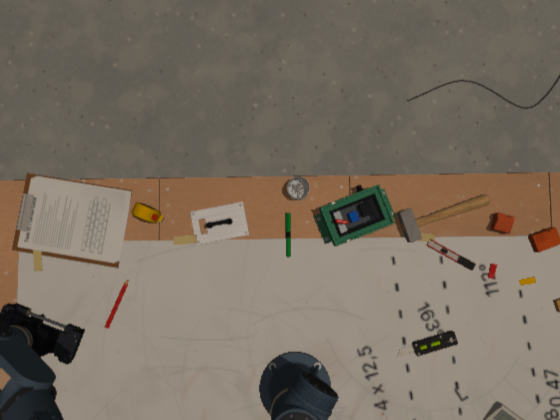

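View pics/side0.png

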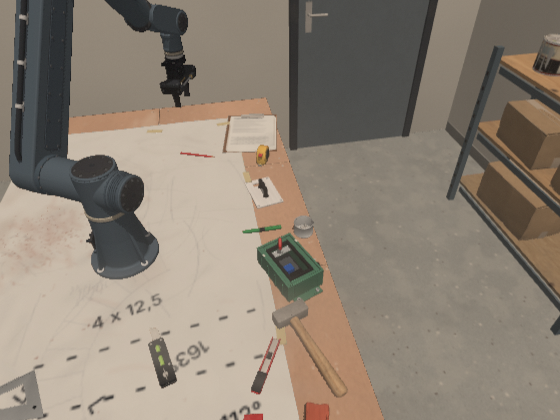

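The top view shows the panel near (219,222), the box near (357,214) with the red wing at its left end near (343,222), the tin at (296,188), the marker at (289,234), the tape at (147,213), and the hammer head at (410,225). The side view agrees.

```bash
python3 - <<'E'
import cv2
a=cv2.imread("pics/top0.png")
b=cv2.resize(a[170:260,310:400],None,fx=6,fy=6,interpolation=cv2.INTER_CUBIC)[:, :400*1+140]
c=cv2.resize(a[195:250,182:256],None,fx=3.5,fy=3.5,interpolation=cv2.INTER_CUBIC)
import numpy as np
o=np.zeros((540,800,3),np.uint8);o[:540,:540]=b;o[:c.shape[0],541:541+c.shape[1]]=c
cv2.imwrite("pics/crop.png",o)
E
```

```text
(no output)
```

View pics/crop.png

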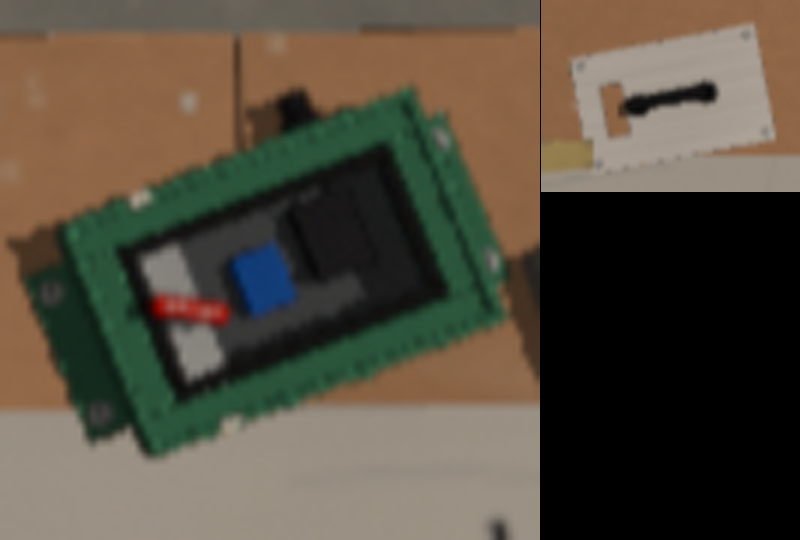

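The crop shows the box lip corners at (65,228), (410,92), (500,318), (152,455), with white marks at (140,200) and (232,425). The wing runs from (152,304) to (230,314). The panel corners are at (570,60), (752,24), (775,137), (598,171), with its slot at the left (+y) end.

```bash
cat > h.py <<'E'
import numpy as np,cv2
from scipy.optimize import least_squares
from cell import telemetry, optics, r
def ray(p,uv,z):
    uv=np.atleast_2d(uv).astype(float);T=np.array(p["cam_to_world"])
    d=np.c_[(uv[:,0]-p["cx"])/p["fx"],-(uv[:,1]-p["cy"])/p["fy"],-np.ones(len(uv))]@T[:3,:3].T
    o=T[:3,3];return o+d*((z-o[2])/d[:,2])[:,None]
def proj(p,X):
    T=np.array(p["cam_to_world"]);c=(np.atleast_2d(X)-T[:3,3])@T[:3,:3]
    return np.c_[p["cx"]+p["fx"]*c[:,0]/-c[:,2],p["cy"]+p["fy"]*c[:,1]/c[:,2]]
def R(a): return np.array([[np.cos(a),-np.sin(a)],[np.sin(a),np.cos(a)]])
def fit(local,W):
    W=W[:,:2];f=lambda q:(local@R(q[2]).T+q[:2]-W).ravel()
    s=least_squares(f,[*W.mean(0),0.2]);return s.x,np.abs(s.fun).max()
def yaw(q): # tool x axis heading, and y axis heading
    from scipy.spatial.transform import Rotation as Ro
    m=Ro.from_quat(np.r_[q[1:],q[0]]).as_matrix();return m
def shift(s,xyz): return yaw(s["eef_rot"]).T@(np.array(xyz)-s["eef_pos"])/0.1
E
python3 - <<'E'
from h import *
p=optics.camera_params("top")
c=np.array([[65,228],[410,92],[500,318],[152,455]])/6+[310,170]
L=np.array([[60,90],[60,-90],[-60,-90],[-60,90]])/1e3
print("box",fit(L,ray(p,c,.066)))
w=ray(p,np.array([[152,304],[230,314]])/6+[310,170],.09);print("wing",w, np.arctan2(*(w[0]-w[1])[[1,0]]),w.mean(0))
m=ray(p,np.array([[140,200],[232,425]])/6+[310,170],.066);print("marks",m,np.arctan2(*(m[0]-m[1])[[1,0]]),m.mean(0))
c=(np.array([[570,60],[752,24],[775,137],[598,171]])-[541,0])/3.5+[182,195]
L=np.array([[50,80],[50,-80],[-50,-80],[-50,80]])/1e3
print("panel",fit(L,ray(p,c,.005)))
s=telemetry.read_state();print(yaw(s["eef_rot"]).round(3))
q=optics.camera_params("wrist");T=np.array(q["cam_to_world"])
M=yaw(s["eef_rot"]);print("cam in tool",M.T@(T[:3,3]-s["eef_pos"]),(M.T@T[:3,:3]).round(3),q["fx"],q["cx"],q["cy"])
E
```

```text
box (array([ 0.49227666, -0.18191811,  0.35900098]), np.float64(0.003748520300928468))
wing [[ 0.47753811 -0.11842168  0.09      ]
 [ 0.47246362 -0.15433359  0.09      ]] 1.4304220207940064 [ 0.47500086 -0.13637764  0.09      ]
marks [[ 0.52757637 -0.11591754  0.066     ]
 [ 0.42108982 -0.15708359  0.066     ]] 0.3688880354682645 [ 0.47433309 -0.13650057  0.066     ]
panel (array([0.47800902, 0.21554731, 0.19145377]), np.float64(0.004643032331097308))
[[-0.934  0.358 -0.001]
 [ 0.358  0.934 -0.002]
 [ 0.    -0.002 -1.   ]]
cam in tool [ 0.07188241  0.00044466 -0.16274736] [[-0.     0.965  0.261]
 [ 1.     0.001 -0.001]
 [-0.001  0.261 -0.965]] 350.593680325276 278.65446313739045 204.45198789313991
```

{"op": "apply_moves", "data": {"moves": [[1, [-1, -0.72, 0], 1], [1, [-1, -0.72, 0], 1], [1, [-1, -0.72, 0], 1], [1, [-1, -0.72, 0], 1]]}}

```text
clock: 0.5
eef_pos: [0.2925, 0.4776, 0.2221]
eef_rot: [0.0, 0.423, 0.906, -0.001]
wrist_force: [0.3, 0.7, -0.5]
grip_width: 0.0869
gripper_force: 0.0
```

{"op": "apply_moves", "data": {"moves": [[1, [-1, -0.16, 0], 1], [1, [-1, -0.16, 0], 1], [1, [-1, -0.16, 0], 1], [1, [-1, -0.16, 0], 1]]}}

```text
clock: 0.9
eef_pos: [0.3446, 0.3924, 0.2223]
eef_rot: [-0.0, 0.634, 0.773, -0.0]
wrist_force: [0.2, -0.2, 0.3]
grip_width: 0.0873
gripper_force: 0.0
```

{"op": "apply_moves", "data": {"moves": [[1, [-0.84, 0.51, 0], 0], [1, [-0.84, 0.51, 0], 0], [1, [-0.84, 0.51, 0], 0]]}}

```text
clock: 1.2
eef_pos: [0.4149, 0.319, 0.2224]
eef_rot: [0.001, 0.633, 0.774, 0.0]
wrist_force: [-0.6, 0.7, -0.2]
grip_width: 0.0872
gripper_force: 0.0
```

{"op": "apply_moves", "data": {"moves": [[1, [-0.84, 0.51, 0], 0], [1, [-0.84, 0.51, 0], 0], [1, [-0.84, 0.51, 0], 0], [1, [-0.84, 0.51, 0], 0], [1, [-0.84, 0.51, 0], 0]]}}

```text
clock: 1.7
eef_pos: [0.4764, 0.2511, 0.2221]
eef_rot: [-0.001, 0.631, 0.776, -0.001]
wrist_force: [-0.7, 0.4, 0.3]
grip_width: 0.0871
gripper_force: 0.0
```

```bash
python3 - <<'E'
from h import *
s=telemetry.read_state();p=optics.camera_params("wrist");im=optics.grab_frame("wrist")[:,:,::-1]
cv2.imwrite("pics/w1.png",im);np.savez("w1.npz",**{k:np.array(v) for k,v in p.items()})
M=yaw(s["eef_rot"]);print(s["clock"],s["eef_pos"],np.arctan2(M[1,1],M[0,1]),s["joint_positions"])
E
```

```text
1.7 [0.47635345 0.25109732 0.22212951] 0.2056608642110768 [2.77127012e-01 4.12625888e-01 1.64899472e+00 7.03215953e-04
 1.08192623e+00 7.11357692e-02]
```

View pics/w1.png

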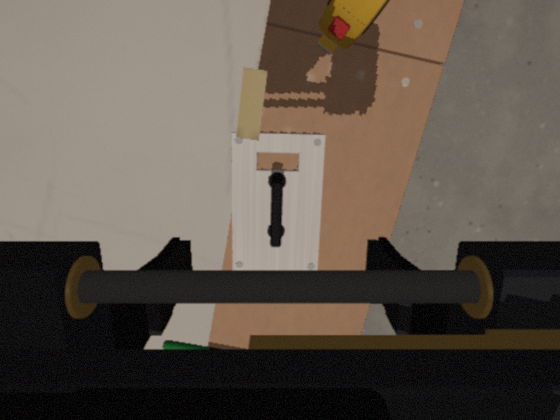

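The wrist view shows the panel with top corners at (232,133) and (325,133), the slot from (256,152) to (299,171), and the handle bar from (278,178) to (276,244).

```bash
python3 - <<'E'
from h import *
p=dict(np.load("w1.npz"))
uv=np.array([[232,133],[325,133],[256.5,152],[299.5,152],[299.5,171],[256.5,171]])
L=np.array([[-50,80],[50,80],[-22.5,59.5],[22.5,59.5],[22.5,40.5],[-22.5,40.5]])/1e3
x,e=fit(L,ray(p,uv,.005));print(x,e)
h=lambda y,z:[*(R(x[2])@[0,y]+x[:2]),z]
print(proj(p,[h(.035,.043),h(-.035,.043),h(.08,.005)]))
print("handle centreline",ray(p,[[278,180],[276,240]],.043))
E
```

```text
[0.48155063 0.21950497 0.20283013] 0.0012776055850252654
[[278.00116666 181.90748735]
 [277.87194994 247.73313208]
 [278.19863889 133.29919331]]
handle centreline [[0.47410763 0.25567195 0.043     ]
 [0.48495057 0.19324632 0.043     ]]
```

{"op": "apply_moves", "data": {"moves": [[1, [-0.86, -0.17, 0], 0], [1, [-0.86, -0.17, 0], 0]]}}

```text
clock: 1.95
eef_pos: [0.4772, 0.1635, 0.2225]
eef_rot: [-0.0, 0.629, 0.777, -0.0]
wrist_force: [1.3, 0.4, 0.6]
grip_width: 0.0868
gripper_force: 0.0
```

{"op": "apply_moves", "data": {"moves": [[1, [-0.86, -0.17, 0], 0], [1, [-0.86, -0.17, 0], 0]]}}

```text
clock: 2.15
eef_pos: [0.4785, 0.0747, 0.2226]
eef_rot: [-0.0, 0.63, 0.777, -0.0]
wrist_force: [0.1, -0.5, 0.7]
grip_width: 0.0869
gripper_force: 0.0
```

{"op": "apply_moves", "data": {"moves": [[1, [-0.86, -0.17, 0], 0], [1, [-0.86, -0.17, 0], 0]]}}

```text
clock: 2.35
eef_pos: [0.4798, -0.0132, 0.2227]
eef_rot: [0.0, 0.63, 0.776, -0.0]
wrist_force: [-0.4, 0.1, 0.0]
grip_width: 0.087
gripper_force: 0.0
```

{"op": "apply_moves", "data": {"moves": [[1, [-0.86, -0.17, 0], 0.69], [1, [-0.86, -0.17, 0], 0.69], [1, [-0.86, -0.17, 0], 0.69], [1, [-0.86, -0.17, 0], 0.69], [1, [-0.86, -0.17, 0], 0.69]]}}

```text
clock: 2.85
eef_pos: [0.4808, -0.0987, 0.2225]
eef_rot: [-0.0, 0.754, 0.657, -0.0]
wrist_force: [-0.6, -0.9, -0.1]
grip_width: 0.0869
gripper_force: 0.0
```

```bash
python3 - <<'E'
from h import *
s=telemetry.read_state();p=optics.camera_params("wrist");im=optics.grab_frame("wrist")[:,:,::-1]
np.savez("w2.npz",**{k:np.array(v) for k,v in p.items()})
cv2.imwrite("w2full.png",im)
cv2.imwrite("pics/w2.png",cv2.resize(im[20:290,100:460],None,fx=2.2,fy=2.2,interpolation=cv2.INTER_CUBIC))
M=yaw(s["eef_rot"]);print(s["clock"],s["eef_pos"],np.arctan2(M[1,1],M[0,1]),s["joint_positions"])
E
```

```text
2.85 [ 0.48082827 -0.0987402   0.22247492] -0.13708587479888953 [-4.30832912e-01  3.48441102e-01  1.76118899e+00  3.43410246e-04
  1.03290221e+00 -2.93922889e-01]
```

View pics/w2.png

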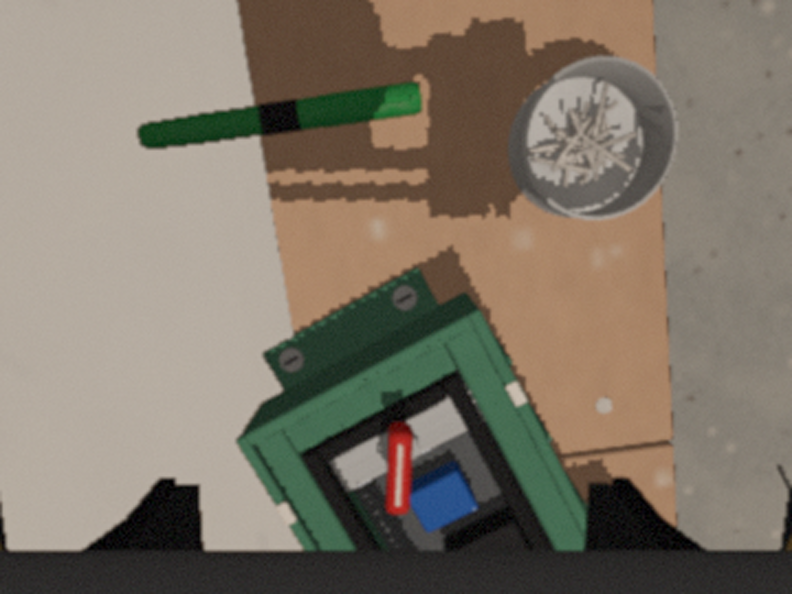

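The view shows the lip corners at (238,438) and (470,297), the white marks at (517,393) and (286,514), and the wing's white line from (401,443) to (399,504), in crop pixels.

```bash
python3 - <<'E'
from h import *
p=dict(np.load("w2.npz"))
f=lambda a:np.array(a)/2.2+[100,20]
L=np.array([[-60,90],[60,90],[57,50],[-57,50]])/1e3
x,e=fit(L,ray(p,f([[238,438],[470,297],[517,393],[286,514]]),.066));print("box",x,e)
w=ray(p,f([[401,443],[399,504]]),.092);d=w[0]-w[1];print("wing",w.mean(0),np.linalg.norm(d),np.arctan2(d[1],d[0]))
t=R(x[2])@[0,.05]+x[:2];print("wingtop by box",t)
im=cv2.imread("w2full.png").astype(int);m=((im[...,2]>120)&(im[...,1]<60)&(im[...,0]<60)).astype(np.uint8)
c=max(cv2.findContours(m,0,2)[0],key=cv2.contourArea);print(cv2.minAreaRect(c), ray(p,[cv2.minAreaRect(c)[0]],.09))
s=telemetry.read_state();print(shift(s,[*t,.077]))
E
```

```text
box [ 0.49675493 -0.17950137  0.38718541] 0.002664223582929698
wing [ 0.47807646 -0.13430151  0.092     ] 0.02609913678965096 1.4046827427912172
wingtop by box [ 0.47787574 -0.1332026 ]
((281.0, 235.0), (36.0, 10.0), 90.0) [[ 0.47732318 -0.13457421  0.09      ]]
[-0.34742082  0.01798606  1.45485348]
```

{"op": "apply_moves", "data": {"moves": [[0.5, [-0.35, 0.02, 0.5], 0.05], [0.5, [-0.35, 0.02, 0.9], 0.05], [0.5, [-0.35, 0.02, 0.9], 0.05]]}}

```text
clock: 3.2
eef_pos: [0.4741, -0.1325, 0.127]
eef_rot: [-0.007, 0.763, 0.647, -0.003]
wrist_force: [-0.6, 1.0, -0.3]
grip_width: 0.0707
gripper_force: 0.0
```

{"op": "apply_moves", "data": {"moves": [[0.5, [0, 0, 0.25], 0], [0.5, [0, 0, 0.45], 0], [0.5, [0, 0, 0.55], 0], [0.5, [0, 0, 0.55], 0]]}}

```text
clock: 3.6
eef_pos: [0.4784, -0.1341, 0.0781]
eef_rot: [-0.0, 0.762, 0.647, -0.0]
wrist_force: [0.9, -0.8, -0.8]
grip_width: 0.0452
gripper_force: 0.0
```

{"op": "apply_moves", "data": {"moves": [[0, [0, 0, 0], 0], [0, [0, 0, 0], 0], [0, [0, 0, 0], 0], [0, [0, 0, 0], 0], [0, [0, 0, 0], 0], [0, [0, 0, 0], 0]], "force": 30}}

```text
clock: 4.2
eef_pos: [0.4779, -0.1352, 0.0779]
eef_rot: [-0.0, 0.763, 0.646, -0.0]
wrist_force: [-1.9, -1.0, 5.0]
grip_width: 0.0099
gripper_force: 30.0
```

```bash
python3 - <<'E'
from h import *
s=telemetry.read_state();M=yaw(s["eef_rot"]);print(s["clock"],s["eef_pos"],np.arctan2(M[1,1],M[0,1]),s["grip_width"],s["gripper_force"],s["wrist_force"],s["torque"])
E
```

```text
4.2 [ 0.47785621 -0.1351637   0.077868  ] -0.16496805004189308 0.009854499523750893 29.974742531776428 [-1.85871542 -1.01217568  4.99522928] [-0.17050302  0.46654432 -0.04824688]
```

{"op": "apply_moves", "data": {"moves": [[0, [0, 0, 0], 0.2], [0, [0, 0, 0], 0.4], [0, [0, 0, 0], 0.6], [0, [0, 0, 0], 0.8], [0, [0, 0, 0], 1], [0, [0, 0, 0], 1]]}}

```text
clock: 4.8
eef_pos: [0.4778, -0.1351, 0.0778]
eef_rot: [-0.0, 0.899, 0.438, -0.0]
wrist_force: [-2.9, -0.8, 5.8]
grip_width: 0.0097
gripper_force: 30.0
```

{"op": "apply_moves", "data": {"moves": [[0, [0, 0, 0], 0.2], [0, [0, 0, 0], 0.4], [0, [0, 0, 0], 0.6], [0, [0, 0, 0], 0.8], [0, [0, 0, 0], 1], [0, [0, 0, 0], 1]]}}

```text
clock: 5.4
eef_pos: [0.4778, -0.1351, 0.0778]
eef_rot: [-0.0, 0.979, 0.202, -0.0]
wrist_force: [-2.0, -0.4, 5.1]
grip_width: 0.0097
gripper_force: 30.0
```

{"op": "apply_moves", "data": {"moves": [[0, [0, 0, 0], 0.05], [0, [0, 0, 0], 0.05], [0, [0, 0, 0], 0.05], [0.25, [0, 0, 0], 0.05], [0.4, [0, 0, 0], 0.05], [0.5, [0, 0, 0], 0.05], [0.5, [0, 0, 0], 0.05], [0.5, [0, 0, -0.5], 0.05], [0.5, [0, 0, -1], 0.05], [0.5, [0, 0, -1], 0.05]]}}

```text
clock: 6.4
eef_pos: [0.4826, -0.1372, 0.1829]
eef_rot: [0.004, 0.982, 0.19, 0.005]
wrist_force: [0.5, -0.1, -0.3]
grip_width: 0.043
gripper_force: 0.0
```

{"op": "apply_moves", "data": {"moves": [[0.5, [0, 0.79, -0.7], -1], [0.5, [0, 0.79, -0.7], -1], [0.5, [0, 0.79, -0.7], -1], [0.5, [0, 0.79, -0.7], -1]]}}

```text
clock: 6.8
eef_pos: [0.509, -0.2106, 0.2488]
eef_rot: [0.002, 0.904, 0.427, 0.001]
wrist_force: [0.1, 0.2, -0.5]
grip_width: 0.0436
gripper_force: 0.0
```

{"op": "apply_moves", "data": {"moves": [[0.5, [0, 0, 0], -1], [0.5, [0, 0, 0], -1], [0.5, [0, 0, 0], -1], [0.5, [0, 0, 0], -1]]}}

```text
clock: 7.2
eef_pos: [0.5073, -0.2083, 0.2468]
eef_rot: [-0.001, 0.77, 0.638, -0.0]
wrist_force: [-0.2, 0.1, 0.8]
grip_width: 0.0437
gripper_force: 0.0
```

{"op": "apply_moves", "data": {"moves": [[0.5, [0, 0, 0], -1], [0.5, [0, 0, 0], -1], [0.5, [0, 0, 0], -1], [0.5, [0, 0, 0], -1]]}}

```text
clock: 7.6
eef_pos: [0.5074, -0.2083, 0.2469]
eef_rot: [-0.001, 0.588, 0.809, -0.0]
wrist_force: [0.3, -0.2, -0.0]
grip_width: 0.0434
gripper_force: 0.0
```

{"op": "apply_moves", "data": {"moves": [[0.5, [0, 0, 0], -0.12], [0.5, [0, 0, 0], -0.12], [0.5, [0, 0, 0], -0.12], [0.5, [0, 0, 0], -0.12]]}}

```text
clock: 8.0
eef_pos: [0.5076, -0.2084, 0.2473]
eef_rot: [-0.0, 0.565, 0.825, 0.0]
wrist_force: [-0.0, -0.5, -0.3]
grip_width: 0.0432
gripper_force: 0.0
```

```bash
python3 - <<'E'
from h import *
s=telemetry.read_state();p=optics.camera_params("wrist");im=optics.grab_frame("wrist")[:,:,::-1]
np.savez("w3.npz",**{k:np.array(v) for k,v in p.items()})
cv2.imwrite("w3full.png",im)
cv2.imwrite("pics/w3.png",cv2.resize(im[0:290,90:460],None,fx=2,fy=2,interpolation=cv2.INTER_CUBIC))
M=yaw(s["eef_rot"]);print(s["clock"],s["eef_pos"],np.arctan2(M[1,1],M[0,1]),s["joint_positions"])
E
```

```text
8.0 [ 0.50761982 -0.20841608  0.24728548] 0.3692259424618987 [-5.93295211e-01  3.95508771e-01  1.59578947e+00  3.55011456e-05
  1.15078098e+00 -9.62535585e-01]
```

View pics/w3.png

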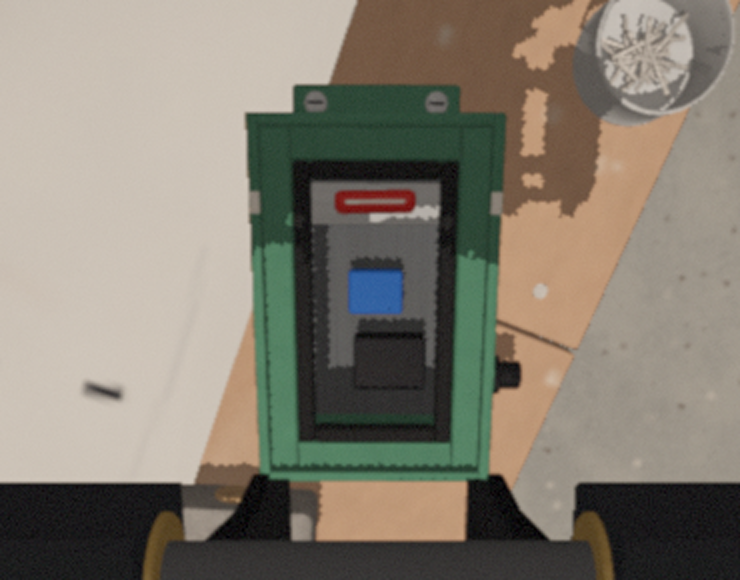

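The whole box is visible. The lip corners are at (247,115), (506,115), (490,474), (261,474), the marks at (254,202) and (497,202), and the wing lies between the marks from (335,201) to (415,201).

```bash
python3 - <<'E'
from h import *
p=dict(np.load("w3.npz"))
f=lambda a:np.array(a)/2+[90,0]
L=np.array([[-60,90],[60,90],[60,-90],[-60,-90],[57,50],[-57,50]])/1e3
uv=f([[247,115],[506,115],[490,474],[261,474],[497,202],[254,202]])
x,e=fit(L,ray(p,uv,.066));print("box",x,e)
g=lambda q:(proj(p,np.c_[L@R(q[2]).T+q[:2],np.full(6,.066)])-uv).ravel()
s=least_squares(g,x,loss="soft_l1");print("reproj fit",s.x,s.fun.reshape(-1,2).round(1).tolist())
w=ray(p,f([[335,201.5],[415,201.5]]),.092);print("wing",w.mean(0),np.linalg.norm(w[0]-w[1]),np.arctan2(*(w[1]-w[0])[[1,0]]))
x=s.x;print("wingtop by box",R(x[2])@[0,.05]+x[:2])
E
```

```text
box [ 0.4956961  -0.18001083  0.36716964] 0.0030819235091673614
reproj fit [ 0.495964   -0.18085734  0.36734822] [[-1.4, -2.1], [0.7, -1.9], [0.1, 3.8], [-0.1, 3.7], [-0.1, 0.3], [0.3, 0.1]]
wing [ 0.47782063 -0.13450606  0.092     ] 0.034808407516344377 0.3688167496695622
wingtop by box [ 0.47800691 -0.13419319]
```

{"op": "apply_moves", "data": {"moves": [[0.5, [0.82, 0.26, 0], 0], [0.5, [0.82, 0.26, 0], 0]]}}

```text
clock: 8.25
eef_pos: [0.5018, -0.1216, 0.2473]
eef_rot: [-0.001, 0.566, 0.824, 0.0]
wrist_force: [0.3, 0.6, 0.2]
grip_width: 0.0435
gripper_force: 0.0
```

{"op": "apply_moves", "data": {"moves": [[0.5, [0.82, 0.26, 0], 0], [0.5, [0.82, 0.26, 0], 0]]}}

```text
clock: 8.45
eef_pos: [0.4961, -0.0345, 0.2475]
eef_rot: [-0.0, 0.565, 0.825, 0.0]
wrist_force: [-0.2, -1.1, -0.6]
grip_width: 0.0436
gripper_force: 0.0
```

{"op": "apply_moves", "data": {"moves": [[0.5, [0.82, 0.26, 0], 0], [0.5, [0.82, 0.26, 0], 0]]}}

```text
clock: 8.65
eef_pos: [0.4908, 0.0514, 0.2477]
eef_rot: [-0.0, 0.565, 0.825, 0.0]
wrist_force: [-0.2, -0.2, -0.4]
grip_width: 0.0436
gripper_force: 0.0
```

{"op": "apply_moves", "data": {"moves": [[0.5, [0.82, 0.26, 0], 0], [0.5, [0.82, 0.26, 0], 0]]}}

```text
clock: 8.85
eef_pos: [0.4855, 0.1374, 0.2477]
eef_rot: [-0.0, 0.565, 0.825, 0.0]
wrist_force: [1.2, -0.1, -0.6]
grip_width: 0.0433
gripper_force: 0.0
```

{"op": "apply_moves", "data": {"moves": [[0.5, [0.82, 0.26, 0], 0.34], [0.5, [0.82, 0.26, 0], 0.34], [0.5, [0.82, 0.26, 0], 0.34], [0.5, [0.82, 0.26, 0], 0.34], [0.5, [0.82, 0.26, 0], 0.34]]}}

```text
clock: 9.35
eef_pos: [0.4807, 0.2199, 0.2475]
eef_rot: [0.0, 0.633, 0.774, -0.0]
wrist_force: [-0.1, 0.4, -0.5]
grip_width: 0.0434
gripper_force: 0.0
```

```bash
python3 - <<'E'
from h import *
s=telemetry.read_state();p=optics.camera_params("wrist");im=optics.grab_frame("wrist")[:,:,::-1]
np.savez("w4.npz",**{k:np.array(v) for k,v in p.items()})
cv2.imwrite("pics/w4.png",cv2.resize(im[0:290,90:460],None,fx=2,fy=2,interpolation=cv2.INTER_CUBIC))
M=yaw(s["eef_rot"]);print(s["clock"],s["eef_pos"],np.arctan2(M[1,1],M[0,1]),s["joint_positions"],shift(s,[.481,.219,.026]))
E
```

```text
9.35 [0.48067963 0.2198509  0.2474516 ] 0.19957544559108653 [ 2.17752867e-01  3.67310495e-01  1.64346032e+00 -6.69065874e-04
  1.13124367e+00  1.84621339e-02] [-0.00761771  0.00236265  2.21452026]
```

View pics/w4.png

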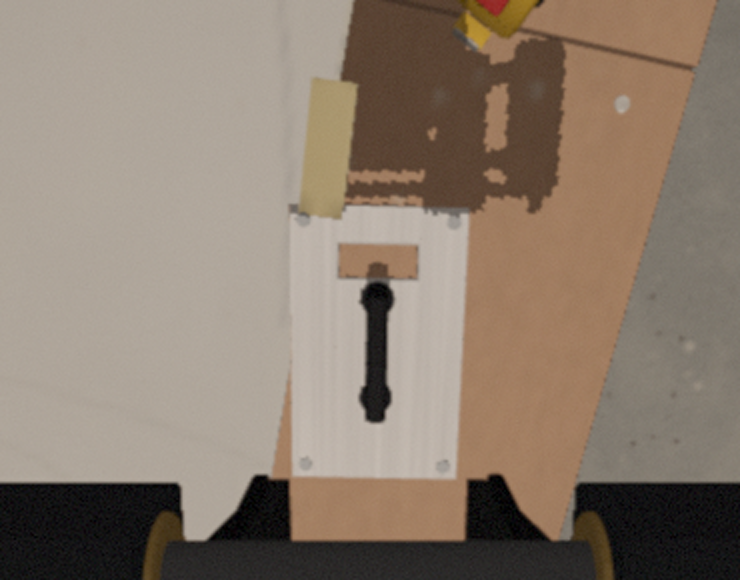

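The panel is fully visible, with corners at (291,206), (469,209), (457,479), (293,475) and the slot from (338,243) to (418,278), in crop pixels.

```bash
python3 - <<'E'
from h import *
p=dict(np.load("w4.npz"))
uv=np.array([[291,206],[469,209],[457,479],[293,475],[338,243],[418,245],[418,279],[338,278]])/2+[90,0]
L=np.array([[-50,80],[50,80],[50,-80],[-50,-80],[-22.5,59.5],[22.5,59.5],[22.5,40.5],[-22.5,40.5]])/1e3
g=lambda q:(proj(p,np.c_[L@R(q[2]).T+q[:2],np.full(8,.005)])-uv).ravel()
s=least_squares(g,[.48,.22,.2],loss="soft_l1");print(s.x,s.fun.reshape(-1,2).round(1).tolist())
print(shift(telemetry.read_state(),[*s.x[:2],.026]))
E
```

```text
[0.48034529 0.21867272 0.18195955] [[-0.9, -0.5], [0.2, -0.4], [-0.5, -0.2], [0.2, 0.5], [0.4, 0.4], [0.3, 0.1], [-0.2, 0.2], [0.3, -0.0]]
[-0.00663499 -0.00539002  2.21495591]
```

{"op": "apply_moves", "data": {"moves": [[0.5, [-0.01, -0.01, 0.5], 0.04], [0.5, [-0.01, -0.01, 1], 0.04], [0.5, [-0.01, -0.01, 1], 0.04]]}}

```text
clock: 9.7
eef_pos: [0.475, 0.2167, 0.1416]
eef_rot: [-0.005, 0.642, 0.767, -0.006]
wrist_force: [-1.7, 0.2, 0.8]
grip_width: 0.0436
gripper_force: 0.0
```

{"op": "apply_moves", "data": {"moves": [[0.5, [0, 0, 0.4], 0], [0.5, [0, 0, 0.7], 0], [0.5, [0, 0, 0.95], 0], [0.5, [0, 0, 0.95], 0]]}}

```text
clock: 10.1
eef_pos: [0.4796, 0.2184, 0.052]
eef_rot: [-0.001, 0.641, 0.767, -0.001]
wrist_force: [-0.5, -0.4, 0.8]
grip_width: 0.0432
gripper_force: 0.0
```

{"op": "apply_moves", "data": {"moves": [[0.5, [0, 0, 0.1], 0], [0.5, [0, 0, 0.26], 0], [0.5, [0, 0, 0.26], 0], [0, [0, 0, 0.26], 0], [0, [0, 0, 0.26], 0], [0, [0, 0, 0.26], 0], [0, [0, 0, 0.26], 0], [0, [0, 0, 0.26], 0], [0, [0, 0, 0.26], 0]], "force": 40}}

```text
clock: 11.0
eef_pos: [0.48, 0.2196, 0.0269]
eef_rot: [0.0, 0.641, 0.768, 0.0]
wrist_force: [-0.3, -0.4, 4.0]
grip_width: 0.012
gripper_force: 40.0
```

```bash
python3 - <<'E'
from h import *
s=telemetry.read_state();M=yaw(s["eef_rot"]);print(s["clock"],s["eef_pos"],np.arctan2(M[1,1],M[0,1]),s["grip_width"],s["gripper_force"],s["wrist_force"])
E
```

```text
11.0 [0.48001499 0.21960762 0.02690864] 0.18005803361662567 0.012021754561043874 40.0008362531662 [-0.28604924 -0.41961249  4.01549998]
```

{"op": "apply_moves", "data": {"moves": [[0, [0, 0, -0.1], 0], [0, [0, 0, -0.3], 0], [0, [0, 0, -0.5], 0], [0, [0, 0, -0.7], 0], [0, [0, 0, -0.9], 0], [0, [0, 0, -1], 0]]}}

```text
clock: 11.6
eef_pos: [0.4803, 0.2197, 0.1282]
eef_rot: [0.001, 0.641, 0.768, 0.001]
wrist_force: [0.4, -0.5, -3.0]
grip_width: 0.0114
gripper_force: 40.0
```

{"op": "apply_moves", "data": {"moves": [[0, [0, 0, -0.2], -0.1], [0, [0, 0, -0.4], -0.2], [0, [0, 0, -0.6], -0.3], [0, [0, 0, -0.6], -0.37], [0, [0, 0, -0.6], -0.37], [0, [0, 0, -0.6], -0.37]]}}

```text
clock: 12.2
eef_pos: [0.4791, 0.2194, 0.186]
eef_rot: [-0.001, 0.567, 0.823, -0.001]
wrist_force: [0.8, -0.1, -2.3]
grip_width: 0.0116
gripper_force: 40.0
```

```bash
python3 - <<'E'
from h import *
s=telemetry.read_state();p=optics.camera_params("wrist");im=optics.grab_frame("wrist")[:,:,::-1]
np.savez("w5.npz",pos=s["eef_pos"],M=yaw(s["eef_rot"]),**{k:np.array(v) for k,v in p.items()})
cv2.imwrite("pics/w5.png",cv2.resize(im[60:350,90:460],None,fx=2,fy=2,interpolation=cv2.INTER_CUBIC))
M=yaw(s["eef_rot"]);print(s["clock"],s["eef_pos"],np.arctan2(M[1,1],M[0,1]),s["wrist_force"],s["torque"])
E
```

```text
12.2 [0.47905759 0.21935326 0.18599191] 0.3642018145336694 [ 0.81455894 -0.14162455 -2.25669408] [-0.06496599  0.02270271  0.04719909]
```

View pics/w5.png

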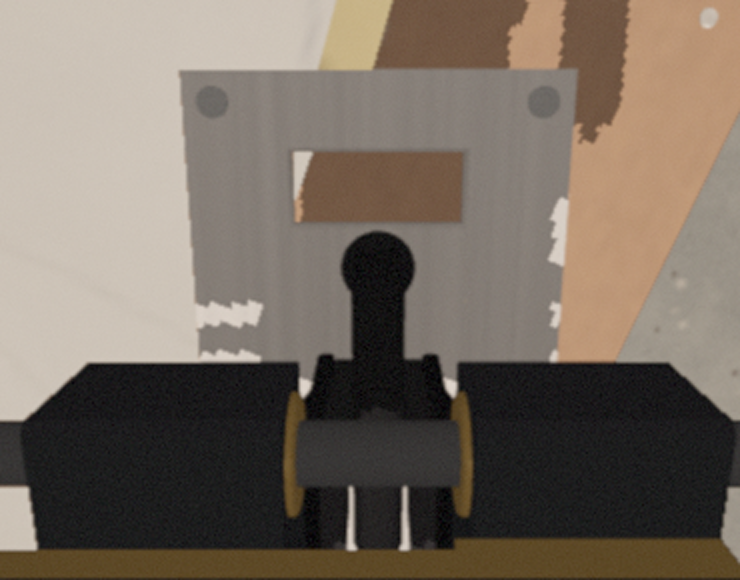

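The held panel shows top corners at (180,71) and (578,69), and slot corners at (292,151), (465,150), (463,222), (295,222), in crop pixels.

```bash
python3 - <<'E'
from h import *
d=np.load("w5.npz");p={k:d[k] for k in("fx","fy","cx","cy","cam_to_world")}
uv=np.array([[180,71],[578,69],[292,151],[465,150],[463,222],[295,222]])/2+[90,60]
L=np.array([[-50,80],[50,80],[-22.5,59.5],[22.5,59.5],[22.5,40.5],[-22.5,40.5]])/1e3
# tool frame: panel x->tool y, panel y->tool x ; q=dx(panel y),dy,yaw,z of top,pitch slope
def X(q):
    l=L@R(q[2]).T
    t=np.c_[l[:,1]+q[0],l[:,0]+q[1],q[3]+q[4]*l[:,1]]
    return t@d["M"].T+d["pos"]
for z in(1,0):
    g=lambda q:np.r_[(proj(p,X(q))-uv).ravel(),(q[3]-.0219)*2e3, q[4]*(1e4 if z else 10)]
    s=least_squares(g,[0,0,0,.022,0]);print(s.x.round(4),s.fun.round(1))
E
```

```text
[-0.0003  0.0004  0.0034  0.0221  0.    ] [-0.1 -1.  -0.3 -0.8  0.   0.2  0.3  0.3  0.3  0.6 -0.2  0.9  0.4  0. ]
[-0.0003  0.0004  0.0034  0.022   0.0082] [ 0.2 -1.  -0.6 -0.7  0.1  0.1  0.2  0.3  0.2  0.6 -0.2  0.9  0.2  0.1]
```

{"op": "apply_moves", "data": {"moves": [[0, [-0.1, -0.03, 0], 0], [0, [-0.26, -0.08, 0], 0], [0, [-0.5, -0.17, 0], 0], [0, [-0.76, -0.26, 0], 0]]}}

```text
clock: 12.65
eef_pos: [0.4822, 0.1381, 0.186]
eef_rot: [-0.0, 0.567, 0.824, -0.001]
wrist_force: [0.1, 0.1, -3.0]
grip_width: 0.0115
gripper_force: 40.0
```

{"op": "apply_moves", "data": {"moves": [[0, [-0.25, -0.09, 0], 0], [0, [-0.5, -0.17, 0], 0], [0, [-0.76, -0.26, 0], 0]]}}

```text
clock: 12.95
eef_pos: [0.4851, 0.0574, 0.1861]
eef_rot: [-0.0, 0.567, 0.824, -0.0]
wrist_force: [-0.2, -1.0, -2.7]
grip_width: 0.0116
gripper_force: 40.0
```

{"op": "apply_moves", "data": {"moves": [[0, [-0.25, -0.09, 0], 0], [0, [-0.5, -0.17, 0], 0], [0, [-0.76, -0.26, 0], 0]]}}

```text
clock: 13.25
eef_pos: [0.4879, -0.0229, 0.1862]
eef_rot: [-0.0, 0.567, 0.824, -0.0]
wrist_force: [0.2, -0.3, -1.6]
grip_width: 0.0117
gripper_force: 40.0
```

{"op": "apply_moves", "data": {"moves": [[0, [-0.25, -0.09, 0], 0], [0, [-0.5, -0.17, 0], 0], [0, [-0.76, -0.26, 0], 0]]}}

```text
clock: 13.55
eef_pos: [0.4905, -0.1031, 0.1861]
eef_rot: [-0.001, 0.567, 0.824, -0.0]
wrist_force: [-0.2, -0.0, -3.2]
grip_width: 0.0117
gripper_force: 40.0
```

{"op": "apply_moves", "data": {"moves": [[0, [-0.25, -0.09, 0], 0], [0, [-0.5, -0.17, 0], 0], [0, [-0.66, -0.22, 0], 0], [0, [-0.76, -0.26, 0], 0], [0, [-0.76, -0.26, 0], 0], [0, [-0.76, -0.26, 0], 0], [0, [-0.76, -0.26, 0], 0]]}}

```text
clock: 14.25
eef_pos: [0.4937, -0.1805, 0.1864]
eef_rot: [-0.001, 0.567, 0.824, 0.0]
wrist_force: [0.2, 0.0, -1.7]
grip_width: 0.0116
gripper_force: 40.0
```

```bash
python3 - <<'E'
from h import *
s=telemetry.read_state();M=yaw(s["eef_rot"]);print(s["clock"],s["eef_pos"],np.arctan2(M[1,1],M[0,1]),s["wrist_force"],s["grip_width"],s["joint_positions"])
print(shift(s,[.4957,-.1817,.087]))
E
```

```text
14.25 [ 0.49367961 -0.18053183  0.18641602] 0.3660199466428083 [ 0.21111926  0.04238618 -1.72962689] 0.011585706392487797 [-5.63549205e-01  4.44321191e-01  1.71835532e+00  4.07874273e-04
  9.80165489e-01 -9.29796216e-01]
[-0.01933568  0.01515767  0.99413056]
```

{"op": "apply_moves", "data": {"moves": [[0, [-0.01, 0.01, 0.2], 0], [0, [-0.01, 0.01, 0.4], 0], [0, [-0.01, 0.01, 0.6], 0], [0, [-0.01, 0.01, 0.6], 0], [0, [-0.01, 0.01, 0.6], 0], [0, [-0.01, 0.01, 0.6], 0]]}}

```text
clock: 14.85
eef_pos: [0.4962, -0.1824, 0.1276]
eef_rot: [0.001, 0.567, 0.824, 0.0]
wrist_force: [1.1, 0.2, -2.5]
grip_width: 0.0115
gripper_force: 40.0
```

```bash
python3 - <<'E'
from h import *
s=telemetry.read_state();p=optics.camera_params("wrist");im=optics.grab_frame("wrist")[:,:,::-1]
np.savez("w6.npz",pos=s["eef_pos"],M=yaw(s["eef_rot"]),**{k:np.array(v) for k,v in p.items()})
cv2.imwrite("pics/w6.png",cv2.resize(im[60:260,150:430],None,fx=2.8,fy=2.8,interpolation=cv2.INTER_CUBIC))
M=yaw(s["eef_rot"]);print(s["clock"],s["eef_pos"],np.arctan2(M[1,1],M[0,1]),s["wrist_force"],shift(s,[.4957,-.1817,.087]))
E
```

```text
14.85 [ 0.49622529 -0.18240648  0.12759588] 0.36572106380740244 [ 1.11920711  0.24184598 -2.4513589 ] [ 0.0091502  -0.00290282  0.40594076]
```

View pics/w6.png

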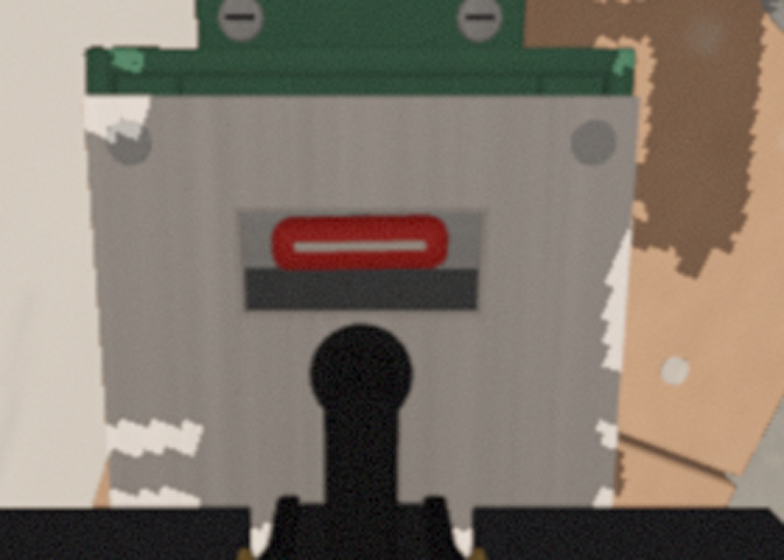

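The red wing, centred at (360,243), lies inside the slot, whose corners are (237,210), (486,210), (477,310), (246,310), and is parallel to it.

```bash
python3 - <<'E'
from h import *
d=np.load("w6.npz");p={k:d[k] for k in("fx","fy","cx","cy","cam_to_world")}
f=lambda a:np.array(a)/2.8+[150,60]
w=ray(p,f([[360,243],[295,247],[425,245]]),.092)
s=ray(p,f([[237,210],[486,210],[477,310],[246,310]]),d["pos"][2]-.0219)
t=lambda X:((X-d["pos"])@d["M"]).round(4)
print("wing",t(w),"slot",t(s),t(s.mean(0)))
E
```

```text
wing [[ 0.052  -0.0002  0.0355]
 [ 0.0512 -0.0133  0.0355]
 [ 0.0516  0.0128  0.0355]] slot [[ 0.0595 -0.023   0.0218]
 [ 0.0594  0.0231  0.0218]
 [ 0.0408  0.022   0.0219]
 [ 0.0408 -0.0219  0.0218]] [0.0501 0.0001 0.0218]
```

{"op": "apply_moves", "data": {"moves": [[0, [0.01, 0, 0], 0], [0, [0.01, 0, 0.05], 0], [0, [0.01, 0, 0.1], 0], [0, [0.01, 0, 0.15], 0], [0, [0.01, 0, 0.2], 0], [0, [0.01, 0, 0.25], 0], [0, [0.01, 0, 0.3], 0], [0, [0.01, 0, 0.34], 0], [0, [0.01, 0, 0.34], 0], [0, [0.01, 0, 0.34], 0]], "force": 50}}

```text
clock: 15.9
eef_pos: [0.495, -0.1815, 0.0924]
eef_rot: [-0.0, 0.567, 0.824, -0.0]
wrist_force: [0.1, -0.4, -1.7]
grip_width: 0.0117
gripper_force: 50.0
```

```bash
python3 - <<'E'
from h import *
s=telemetry.read_state();M=yaw(s["eef_rot"])
print(s["clock"],s["eef_pos"],np.arctan2(M[1,1],M[0,1]),s["wrist_force"],s["torque"],shift(s,[.4957,-.1817,.087]))
E
```

```text
15.9 [ 0.49501793 -0.18146619  0.09244253] 0.3649504948016767 [ 0.06724333 -0.36578588 -1.72148077] [-0.02832385  0.02423077 -0.02630077] [-0.00462818  0.00554551  0.05442362]
```

{"op": "apply_moves", "data": {"moves": [[0, [0, 0, 0.01], 0], [0, [0, 0, 0.02], 0], [0, [0, 0, 0.03], 0], [0, [0, 0, 0.04], 0], [0, [0, 0, 0.05], 0], [0, [0, 0, 0.05], 0], [0, [0, 0, 0.05], 0]]}}

```text
clock: 16.6
eef_pos: [0.4953, -0.1816, 0.0883]
eef_rot: [0.0, 0.567, 0.824, 0.0]
wrist_force: [-1.4, 0.7, 5.8]
grip_width: 0.0114
gripper_force: 50.0
```

{"op": "apply_moves", "data": {"moves": [[0, [0, 0, 0.01], 0], [0, [0, 0, 0.01], 0], [0, [0, 0, 0.01], 0]]}}

```text
clock: 16.9
eef_pos: [0.4953, -0.1816, 0.0875]
eef_rot: [0.001, 0.567, 0.824, 0.0]
wrist_force: [-1.1, 1.1, 8.8]
grip_width: 0.0115
gripper_force: 50.0
```

```bash
python3 - <<'E'
from h import *
for i in range(3):
  s=telemetry.read_state();M=yaw(s["eef_rot"])
  print(s["clock"],s["eef_pos"],s["wrist_force"],s["torque"],shift(s,[.4957,-.1817,.087]))
  if i<2: optics.grab_frame("top")
E
```

```text
16.9 [ 0.49528398 -0.1815805   0.08753706] [-1.08693749  1.05724716  8.81534181] [0.07768055 0.35111459 0.00630944] [-0.00259723  0.00345618  0.00537474]
16.95 [ 0.49529944 -0.18157396  0.08756307] [-1.90786788  0.77376803  8.38960892] [0.11028774 0.2822716  0.03386887] [-0.00260285  0.00328792  0.00563503]
17.0 [ 0.49527795 -0.1815907   0.0875445 ] [-2.01018464  0.51868916  8.18580777] [ 0.11832232  0.34409446 -0.00791909] [-0.00252318  0.00354885  0.00544925]
```

{"op": "apply_moves", "data": {"moves": [[0, [0, 0, 0.01], 0], [0, [0, 0, 0.01], 0], [0, [0, 0, 0.02], 0], [0, [0, 0, 0.02], 0], [0, [0, 0, 0.02], 0], [0, [0, 0, 0.02], 0]]}}

```text
clock: 17.6
eef_pos: [0.4953, -0.1816, 0.0868]
eef_rot: [0.001, 0.567, 0.824, -0.0]
wrist_force: [-4.4, 2.1, 16.5]
grip_width: 0.0115
gripper_force: 50.0
```

```bash
python3 - <<'E'
from h import *
s=telemetry.read_state();M=yaw(s["eef_rot"])
print(s["clock"],s["eef_pos"],s["wrist_force"],s["torque"],s["grip_width"])
im=optics.grab_frame("wrist")[:,:,::-1]
cv2.imwrite("pics/w7.png",cv2.resize(im[20:260,130:450],None,fx=2.4,fy=2.4,interpolation=cv2.INTER_CUBIC))
E
```

```text
17.6 [ 0.49528329 -0.18159285  0.0868366 ] [-4.3839177   2.14886784 16.52595462] [0.33728104 0.65741463 0.00976671] 0.011505748012058547
```

View pics/w7.png

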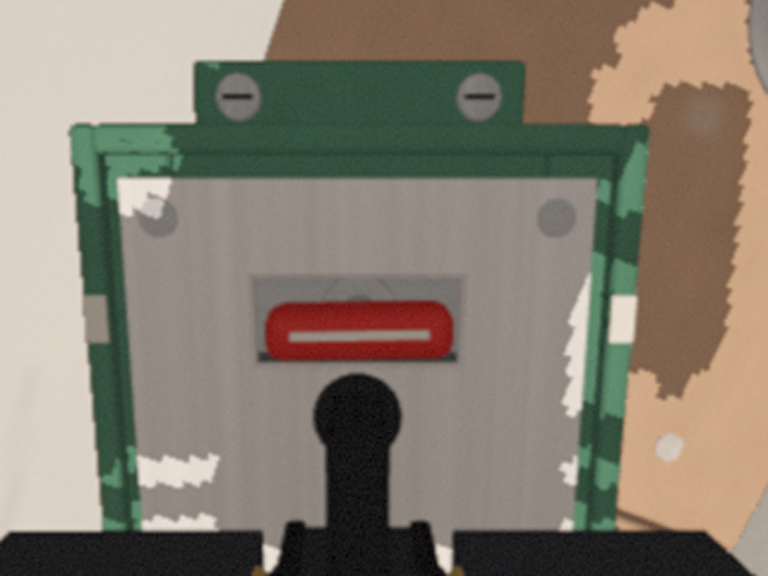

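The panel sits inside the lip with the wing up through the slot at (359,330). The push rose to 16.5 N over the last 0.7 mm, so it is bearing on the ledge.

```bash
python3 -c "
from cell import r
print(r.hand_in())"
```

```text
the job is handed in; nothing more can be done
None
```

The job is handed in, with the wing turned into line and the panel held home in the recess with the wing up through the slot, at about 16.5 N of push; the bystanders were not touched, and no verdict came back.

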